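# Make up a coffee kit and a soup kit in two wooden carriers

## Robot

A 6-joint arm with a two-finger parallel gripper is mounted at the origin on a cart in front of the work surface, level with it; the furniture and walls round the work are solid. World frame = base frame: x ahead of the robot, y to its left, z up, the work surface at z = 0. Lengths are in m, angles in degrees, forces in N, time in s.
With the tool pointing down it reaches from about 0.325 to 0.775 m from the base axis. Payload 5.5 kg.
Tool frame: the origin (TCP) lies at the centre of the arm's flange, where the gripper is bolted on; the fingertips stand 182 mm ahead of it and the grasp point (between the pads) lies 163 mm ahead of it; z points along the fingers, y is the line along which they close (so a half turn about z gives the same grasp; the last joint's range is limited). The gripper opens to 88 mm and grips with 3 to 60 N. Pads are 20 mm wide; open, the fingers measure 115 mm over their backs; the gripper's body (75 mm by 178 mm) begins 61 mm behind the grasp point.
Start: joints at [-68.852, 5.22, 70.514, -0, 104.267, -3.249], TCP at [0.248, -0.546, 0.405] pointing down, gripper open.
Joint ranges: [-164.24, 164.24], [-49.07, 125.15], [9.68, 141.18], [-86.29, 266.29], [3.28, 154.24], [-151.56, 151.56]. Speed limits (degrees/s): [147.25, 147.25, 172.46, 180, 180, 180].

## Interface

Orientations are given as [roll, pitch, yaw] about the fixed x, y, z axes, in that order (R = Rz(yaw) Ry(pitch) Rx(roll)).
In Python, from station import r gives the robot as it stands. The module is installed in compiled form; this text tells all that it offers. Calls block until the motion is done:
- r.reach(position, orientation): joint-space move of the TCP to a pose.
- r.servo_line(position, rotation=None, speed=0.15): straight line of the TCP; rotation=None keeps the orientation; speed is the mean speed in m/s.
- r.move_joints(angles): joint-space move.
- r.let_go() and r.grab(squeeze=None): open the fingers fully, or close them until they stop; squeeze is the grip in N (None keeps the last).
- r.wait(seconds).
- r.inverse_kinematics(position, orientation): joint angles nearest the present ones, or None.
- r.sense(): the state.
- r.snapshot(name): name is "scene" or "top" or "wrist"; returns a dict with "frame" (480x640x3 uint8, red, green, blue), "fx", "fy", "cx", "cy" (pixels), "R" (3x3) and "t" (3): a world point X has camera coordinates R X + t. Camera axes: x right, y down, z forward; pixel columns grow to the right and rows downward; lengths in m; the calibration is good to about 2 mm. The wrist camera is an equidistant fisheye: a pixel r from the principal point sees the ray r / f radians off the axis. A picture is of the moment at which its call begins. There is no depth.
A pose or a line that the arm cannot do raises r.IKError and nothing moves.
- r.hand_in(): hands the job in; it is judged then, once.
The state is a dict: "clock": time; "joints": joint angles; "joint_vel": joint speeds; "joint_torque": joint torques, N m; "tcp_pos": TCP position; "orientation": TCP orientation; "contact_force": force on the tool from outside, world axes, zero at the start; "torque": the same for the moment, N m; "opening": finger opening in m; "gripper_force": force on a finger pad.
Only numpy, scipy, OpenCV 4.12 (cv2) and the standard library are available. Lean on these libraries where they do the work, as an engineer would, in place of code of your own. Each camera call takes 0.05 s, during which the arm holds its last target. There are 200 camera calls.

## Task

Make up the two kits in the wooden carriers. The short carrier gets the lidded glass jar in its large well and the shot glass in its small well; the long carrier gets the food tin in its large well, the salt shaker in the middle well and the spice jar in the small well at the other end. Set each thing down gently so that it stands upright on the floor of its well, and leave the mandarin and the teaspoon where they are.

Things in the scene. Friction and masses are not known exactly. Their poses are not given: they have to be found in the camera images.
- long_carrier: Long light-wood block, 98 (x) x 238 (y) x 30 mm, fixed, left or right of the stock. Origin: centre of its underside, z up, y roughly to the robot's left (yaw within 0.3 rad). Three square open wells in a row at x = 0, 22 mm deep (floors at z = 8 mm): large, 84 mm wide, centred at y = -70 mm; middle, 64 mm wide, at y = +10 mm; end, 64 mm wide, at y = +80 mm.
- short_carrier: Short light-wood block, 98 (x) x 168 (y) x 30 mm, fixed, on the other side. Origin and axes as the long one's. Two square wells at x = 0, 22 mm deep (floors at z = 8 mm): large, 84 mm wide, at y = -35 mm; small, 64 mm, at y = +45 mm. With the tall jar in, a gripper has little room over the low shot glass: put that in first.
- food_tin: Plain grey ribbed food tin without a label, 66 mm in diameter, 86 mm high, about 0.36 kg (it may vary by a third). Origin: centre of its underside; z up along its axis; yaw has no meaning. Stands upright on the worktop at the start.
- salt: Small salt shaker, clear waisted body with a domed grey cap, widest 44 mm, 90 mm high; the cap (above 70 mm) is 34 mm wide; about 0.1 kg. (A similar one far back at the left wall belongs to the room.) Origin: centre of its underside; z up along its axis; yaw has no meaning. Stands upright on the worktop at the start.
- spice_jar: Slim straight spice jar with a screw cap, 46 mm in diameter, 106 mm high, about 0.11 kg. (Another far back at the left wall belongs to the room.) Origin: centre of its underside; z up along its axis; yaw has no meaning. Stands upright on the worktop at the start.
- glass_jar: Lidded glass jar, body 61 mm and grey screw lid 64 mm in diameter (the lid is the top 16 mm), 115 mm high, dark filling, about 0.3 kg. Origin: centre of its underside; z up along its axis; yaw has no meaning. Stands upright on the worktop at the start.
- shot: Small empty clear shot glass, 61 mm high, 49 mm across the rim tapering to 39 mm at the foot, about 0.07 kg. Origin: centre of its underside; z up along its axis; yaw has no meaning. Stands upright on the worktop at the start.
- mandarin: Loose mandarin, 55 mm across, 48 mm high, among the stock; part of no kit. Origin: centre of its underside. (The room: a wall cabinet hangs over the left half of the worktop, y above 0.05 m, from about x = 0.62 m back and 0.4 m up; keep the wrist clear of it: cross from the back to the left by way of the front.)
- spoon: Loose steel teaspoon lying flat among the stock, 132 mm long, 26 mm wide, 9 mm high; part of no kit. Origin: centre of its underside, x along its length.

How it is judged:
By the outcome, as a careful person would: the job done as asked, in the order asked, and still so for the second after the job is handed in, with the robot touching nothing.
It also fails if it takes over 128 s, if anything falls off the work surface, if the arm or the gripper's body presses on something with over 40 N, if the wrist force passes 120 N, or if a joint passes its speed limit or range.

## Working session

There is one attempt and no reset: what is moved stays moved. The work goes in short steps, each a Python script; the robot and the scene stay as the last script left them, time stands still between calls to the robot, and variables do not carry over. Pictures are saved under pics/ and viewed, at most 14 in all, crops included, and the job is handed in when it is done.

```bash
mkdir -p pics; python3 - <<'E'
from station import r
import cv2,pickle
d={}
for n in("scene","top"):
    s=r.snapshot(n);d[n]=s
    cv2.imwrite(f"pics/{n}0.png",s["frame"][:,:,::-1])
    print(n,s["fx"],s["cx"],s["cy"],s["R"],s["t"])
pickle.dump(d,open("d0.pkl","wb"))
print(r.sense())
E
```

```text
scene 493.4263204575835 315.13778443733105 236.8902013562616 [[-0.60760108 -0.79421361 -0.00675803]
 [-0.45093011  0.3519567  -0.82023687]
 [ 0.65382182 -0.49532941 -0.5719841 ]] [0.32692578 0.27160663 0.75852194]
top 614.1860529872431 319.11451780638237 235.71378362444477 [[-0.00627211 -0.99990822  0.01200919]
 [-0.98400479  0.00403336 -0.17809632]
 [ 0.17803154 -0.01293414 -0.98393977]] [-0.0347058   0.5675607   1.05281958]
{'clock': 0.1, 'joints': array([-6.88511265e+01,  5.25843048e+00,  7.05758901e+01,  8.15884246e-04,
        1.04265646e+02, -3.25035213e+00]), 'joint_vel': array([ 0.06809024, -0.00570881, -0.12228654,  0.03795755, -0.08712298,
       -0.09978591]), 'joint_torque': array([ 4.33553112e-03, -4.47858953e+01, -4.07569993e+01,  7.02391262e-02,
        2.84425006e-02, -1.14140635e-04]), 'tcp_pos': array([ 0.24785833, -0.5464687 ,  0.4036145 ]), 'orientation': array([-1.79900239e+02, -6.45779557e-03,  2.43994204e+01]), 'contact_force': array([-0.08534787, -0.45426559, -0.67326592]), 'torque': array([-0.01469527,  0.01592611, -0.04214173]), 'gripper_force': 0.0, 'opening': 0.08792468274019521}
```

View pics/top0.png

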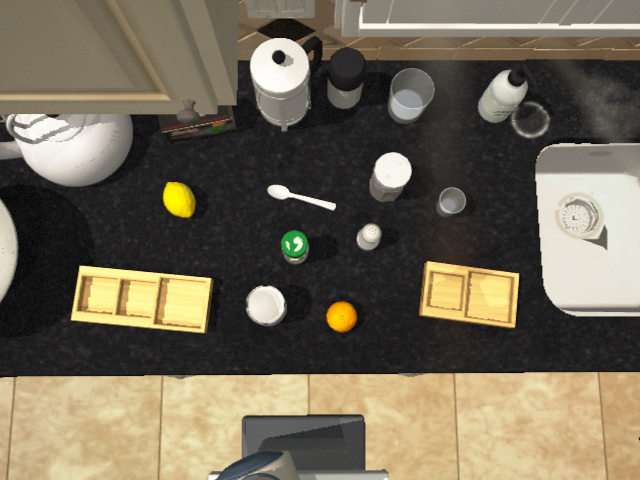

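View pics/scene0.png

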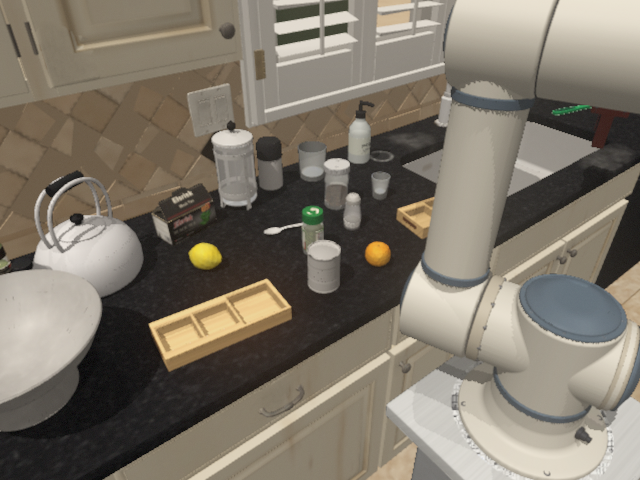

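The top view shows both carriers: long on the left at about (143,300), short on the right at about (470,295). The stock is glass jar lid (392,168), shot (452,200), salt (370,235), green-capped spice jar (295,243), tin (266,305), mandarin (341,317) and spoon (300,197). I'll enlarge two crops to pick points more precisely.

```bash
python3 - <<'E'
import cv2,pickle,numpy as np
f=pickle.load(open("d0.pkl","rb"))["top"]["frame"][:,:,::-1]
def up(x0,y0,w,h,k):
    c=cv2.resize(f[y0:y0+h,x0:x0+w],None,fx=k,fy=k,interpolation=cv2.INTER_CUBIC)
    for i in range(0,w,20): cv2.putText(c,str(x0+i),(i*k,8),0,.3,(255,0,255),1);cv2.line(c,(i*k,9),(i*k,14),(255,0,255),1)
    for i in range(0,h,20): cv2.putText(c,str(y0+i),(0,i*k+4),0,.3,(255,0,255),1);cv2.line(c,(20,i*k),(25,i*k),(255,0,255),1)
    return c
a=up(60,260,160,75,4);b=up(410,255,160,75,4)
cv2.imwrite("pics/car.png",np.vstack([a,b]))
cv2.imwrite("pics/stock.png",up(240,145,240,190,3))
E
```

```text
(no output)
```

View pics/car.png

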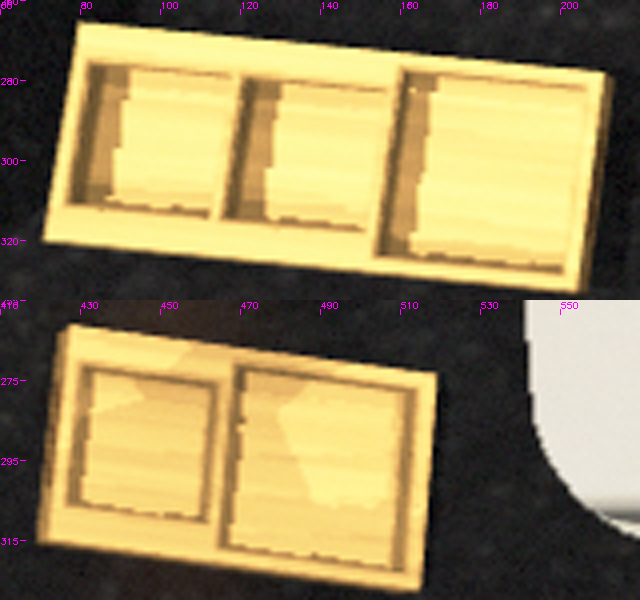

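View pics/stock.png

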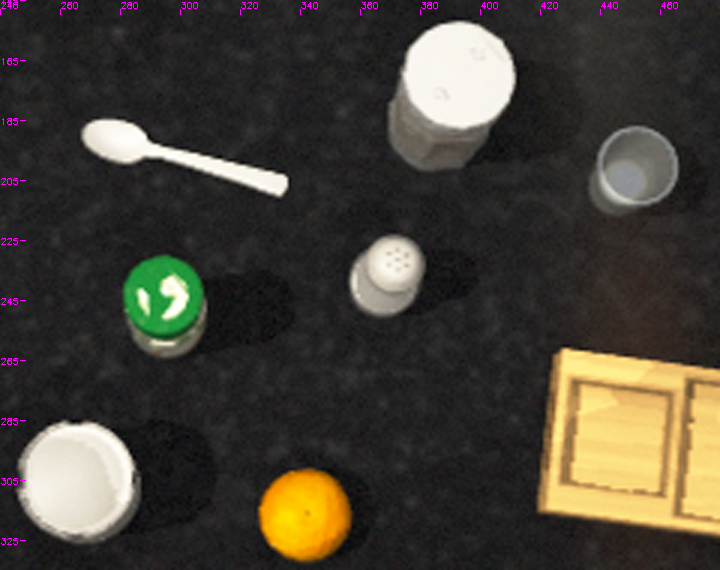

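The crops show clear outlines. Long carrier top corners are at (79.7,265.5), (211,278), (204.7,332.5) and (70.7,320). Short carrier top corners are at (426.7,261.4), (519.2,273.2), (515,327.5) and (420.5,315.7). The object tops read jar (393,170), shot (452.7,200.3), salt (372,232), spice (294.7,243.3) and tin (266,304.8).

```bash
cat > geo.py <<'E'
import numpy as np
def plane(s,uv,z):
    uv=np.atleast_2d(uv)
    d=np.c_[(uv[:,0]-s["cx"])/s["fx"],(uv[:,1]-s["cy"])/s["fy"],np.ones(len(uv))]@s["R"]
    c=-s["R"].T@s["t"]
    return c+d*((z-c[2])/d[:,2])[:,None]
def proj(s,X):
    p=np.atleast_2d(X)@s["R"].T+s["t"]
    return p[:,:2]/p[:,2:]*[s["fx"],s["fy"]]+[s["cx"],s["cy"]]
E
python3 - <<'E'
import pickle,json
from geo import *
d=pickle.load(open("d0.pkl","rb"));s=d["top"];print("cam",-s["R"].T@s["t"])
out={}
for n,c,w in(("long",[(79.7,265.5),(211,278),(204.7,332.5),(70.7,320)],{"tin":-.07,"salt":.01,"spice":.08}),
           ("short",[(426.7,261.4),(519.2,273.2),(515,327.5),(420.5,315.7)],{"jar":-.035,"shot":.045})):
    P=plane(s,c,.03)[:,:2]; o=P.mean(0)
    L=[np.linalg.norm(P[i]-P[(i+1)%4]) for i in range(4)]
    y=(P[0]-P[1])+(P[3]-P[2]); yaw=np.arctan2(-y[0],y[1])
    x=(P[0]-P[3])+(P[1]-P[2]); yx=np.arctan2(x[1],x[0])
    print(n,o.round(4),"sides",np.round(L,3),"yaw",np.degrees([yaw,yx]).round(1))
    yv=np.array([-np.sin(yaw),np.cos(yaw)])
    for k,v in w.items(): out[k+"_well"]=list(o+v*yv)+[float(np.degrees(yaw))]
for k,uv,z in(("jar",(393,170),.115),("shot",(452.7,200.3),.061),("salt",(372,232.3),.082),("spice",(294.7,243.3),.106),("tin",(266,304.8),.086),("mandarin",(341.7,316.7),.024)):
    p=plane(s,uv,z)[0]; out[k]=list(p[:2])
    print(k,p[:2].round(4),"r",np.hypot(*p[:2]).round(3),"scene px of base/top",proj(d["scene"],[[*p[:2],0],p]).round(0).tolist())
for a,b in((98.,"")):
    pass
E
```

```text
cam [ 0.37082968 -0.02337448  1.13740832]
long [0.4576 0.2812] sides [0.239 0.098 0.24  0.098] yaw [-5.7 -5.4]
short [ 0.4626 -0.3105] sides [0.169 0.099 0.17  0.099] yaw [-7.5 -8.3]
jar [ 0.6707 -0.1652] r 0.691 scene px of base/top [[335.0, 203.0], [335.0, 162.0]]
shot [ 0.6296 -0.279 ] r 0.689 scene px of base/top [[378.0, 195.0], [379.0, 175.0]]
salt [ 0.5675 -0.1298] r 0.582 scene px of base/top [[350.0, 224.0], [352.0, 195.0]]
spice [0.5445 0.0047] r 0.545 scene px of base/top [[312.0, 249.0], [311.0, 209.0]]
tin [0.4419 0.054 ] r 0.445 scene px of base/top [[323.0, 281.0], [323.0, 247.0]]
mandarin [ 0.424  -0.0777] r 0.431 scene px of base/top [[375.0, 261.0], [376.0, 252.0]]Traceback (most recent call last):
  File "<stdin>", line 17, in <module>
TypeError: cannot unpack non-iterable float object
```

The carrier sides come out at 98/239 and 99/169 mm, which matches the given sizes. The object points project onto the right spots in the scene view, so I'll move now, shot glass first.

```bash
cat > kit.py <<'E'
import numpy as np
from station import r
YAW={"long":-5.6,"short":-7.7}
ORG={"long":(.4576,.2812),"short":(.4626,-.3105)}
#        xy               h     grasp angle, squeeze, carrier, well y
T={"shot":((.6296,-.279),.048,5,10,"short",.045),
   "jar":((.6707,-.1652),.075,-60,30,"short",-.035),
   "tin":((.4419,.054),.055,-5.6,35,"long",-.07),
   "salt":((.5675,-.1298),.078,0,12,"long",.01),
   "spice":((.5445,.0047),.065,0,15,"long",.08)}
G=.163; UP=.14
ori=lambda a:[180,0,90+a]
def st(tag):
    s=r.sense(); print(tag,"t%.1f"%s["clock"],"tcp",s["tcp_pos"].round(4),"open %.4f"%s["opening"],"gf %.1f"%s["gripper_force"],"F",s["contact_force"].round(1)); return s
def well(c,y):
    a=np.radians(YAW[c]); return ORG[c][0]-y*np.sin(a),ORG[c][1]+y*np.cos(a)
def pick(n):
    (x,y),h,a,q,_,_=T[n]
    r.reach([x,y,G+h+UP],ori(a)); st("above")
    r.servo_line([x,y,G+h],speed=.12)
    r.grab(q); st("grip")
    r.servo_line([x,y,G+h+.02],speed=.05); 
    r.servo_line([x,y,G+h+UP],speed=.2); st("lift")
def carry(n):
    h,c,wy=T[n][1],T[n][4],T[n][5]; x,y=well(c,wy)
    r.reach([x,y,G+h+UP],ori(YAW[c])); st("over")
def place(n,dx=0,dy=0):
    h,c,wy=T[n][1],T[n][4],T[n][5]; x,y=well(c,wy); x+=dx;y+=dy
    r.servo_line([x,y,G+h+.013],speed=.12); r.wait(.2)
    f0=st("low")["contact_force"]
    for z in np.arange(.0115,.0054,-.0015):
        r.servo_line([x,y,G+h+z],speed=.02)
        f=r.sense()["contact_force"]
        if f[2]-f0[2]>1.5: break
    st("down z=%.4f dF %s"%(z,(f-f0).round(1)))
    r.let_go(); st("open")
    r.servo_line([x,y,G+h+z+.02],speed=.06)
    r.servo_line([x,y,G+h+UP],speed=.25); st("clear")
E
python3 - <<'E'
from kit import *
for n,(p,h,a,*_,c,w) in T.items():
    x,y=well(c,w); print(n,np.round((x,y),3),[r.inverse_kinematics([*q,G+h+u],ori(b)) is not None for q,b in((p,a),((x,y),YAW[c])) for u in(0,UP)])
pick("shot")
import cv2
cv2.imwrite("pics/w1.png",r.snapshot("wrist")["frame"][:,:,::-1])
E
```

```text
shot [ 0.469 -0.266] [True, True, True, True]
jar [ 0.458 -0.345] [True, True, True, True]
tin [0.451 0.212] [True, True, True, True]
salt [0.459 0.291] [True, True, True, True]
spice [0.465 0.361] [True, True, True, True]
above t1.8 tcp [ 0.629  -0.2802  0.3514] open 0.0876 gf 0.0 F [-0.4 -0.3 -0.2]
grip t3.8 tcp [ 0.6296 -0.279   0.211 ] open 0.0475 gf 10.0 F [0.1 1.3 0.8]
lift t5.1 tcp [ 0.6296 -0.279   0.3492] open 0.0471 gf 10.0 F [-0.7 -0.7 -0.8]
```

View pics/w1.png

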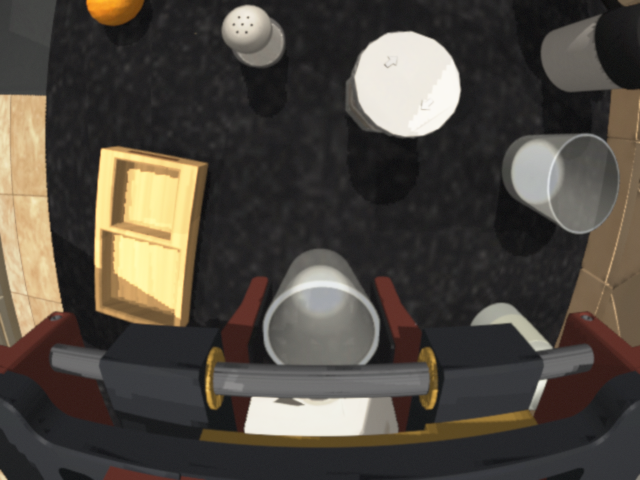

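The shot glass sits centred between the pads around (320,310), with the short carrier clear on the left at about (150,235). I'll place it and check with the top camera.

```bash
python3 - <<'E'
from kit import *
import cv2
carry("shot"); place("shot")
T_=T["jar"]; (x,y),h,a=T_[:3]
r.reach([x,y,G+h+UP],ori(a))
f=r.snapshot("top")["frame"][:,:,::-1]
cv2.imwrite("pics/t2.png",cv2.resize(f[240:340,360:540],None,fx=4,fy=4,interpolation=2))
pick("jar")
E
```

```text
over t5.9 tcp [ 0.4689 -0.2659  0.3503] open 0.0473 gf 10.0 F [ 0.5 -1.2  0. ]
low t7.3 tcp [ 0.4688 -0.266   0.2249] open 0.0473 gf 10.0 F [ 1.5  0.3 -0.7]
down z=0.0070 dF [-3.3  1.7  4.9] t8.3 tcp [ 0.4687 -0.266   0.2188] open 0.0472 gf 10.0 F [-1.9  2.   4.2]
open t9.1 tcp [ 0.4686 -0.2659  0.218 ] open 0.0879 gf 0.0 F [-0.  -1.2  0.7]
clear t10.2 tcp [ 0.4686 -0.2659  0.3496] open 0.0880 gf 0.0 F [-0.2  1.2 -0.4]
above t11.6 tcp [ 0.6702 -0.1658  0.3784] open 0.0876 gf 0.0 F [-0.4 -0.3  1. ]
grip t13.4 tcp [ 0.6709 -0.1655  0.2385] open 0.0633 gf 30.0 F [ 1.1 -2.   2. ]
lift t14.7 tcp [ 0.6707 -0.1652  0.3762] open 0.0638 gf 30.0 F [-0.   0.7 -5.2]
```

View pics/t2.png

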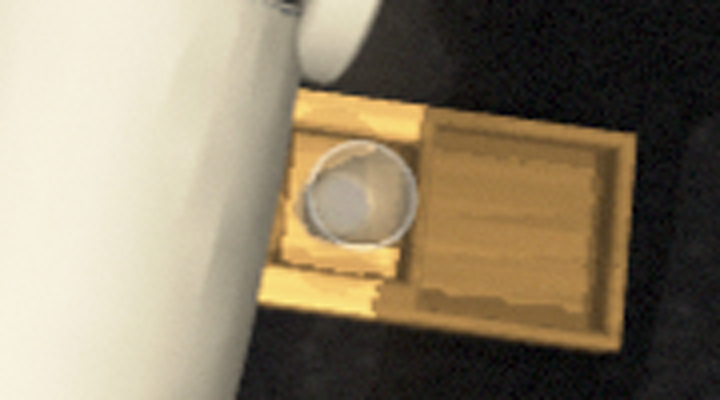

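The shot glass stands upright in the small well, with its foot around (345,205) in the crop. The jar is gripped and lifted, so I'll place it and then pick the tin.

```bash
python3 - <<'E'
from kit import *
import cv2
carry("jar"); place("jar")
(x,y),h,a=T["tin"][:3]
r.reach([x,y,G+h+UP],ori(a))
f=r.snapshot("top")["frame"][:,:,::-1]
pick("tin"); carry("tin")
g=r.snapshot("scene")["frame"][:,:,::-1]
c=lambda m,k:cv2.resize(m,None,fx=k,fy=k,interpolation=2)
cv2.imwrite("pics/t3.png",np.hstack([c(f[230:350,400:530],3),c(g[150:350,130:330],1.8)]))
E
```

```text
over t15.9 tcp [ 0.4583 -0.3449  0.3771] open 0.0635 gf 30.0 F [ 0.5 -0.4 -4.3]
low t17.3 tcp [ 0.458  -0.3453  0.2519] open 0.0635 gf 30.0 F [-0.6 -0.  -4.1]
down z=0.0070 dF [-0.7  2.2  9.4] t18.3 tcp [ 0.4579 -0.3452  0.2463] open 0.0634 gf 30.0 F [-1.2  2.2  5.3]
open t18.9 tcp [ 0.4579 -0.3452  0.2448] open 0.0880 gf 0.0 F [-0.7  0.2 -0.2]
clear t20.0 tcp [ 0.4579 -0.3452  0.3766] open 0.0878 gf 0.0 F [ 0.1  0.6 -0.3]
above t21.8 tcp [0.4421 0.0535 0.358 ] open 0.0879 gf 0.0 F [-0.5 -0.8  0.1]
grip t23.6 tcp [0.4418 0.054  0.2184] open 0.0659 gf 35.0 F [-2.7  0.2  4.7]
lift t24.9 tcp [0.4418 0.054  0.3565] open 0.0660 gf 35.0 F [-0.2  0.6 -4.9]
over t25.5 tcp [0.4505 0.2119 0.3561] open 0.0662 gf 35.0 F [ 0.2 -0.3 -4.4]
```

View pics/t3.png

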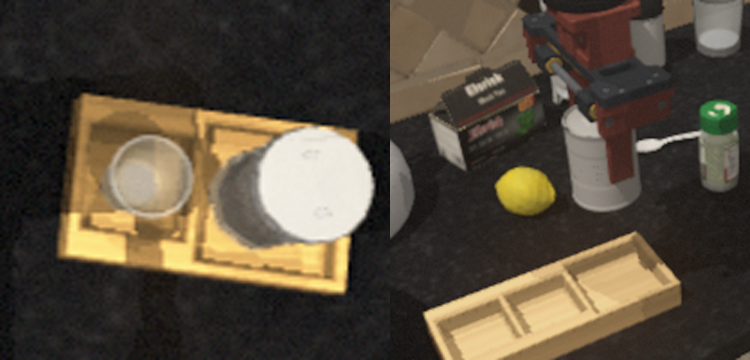

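The jar (lid at crop (315,185)) and the shot both stand in the short carrier, and the tin hangs level in the gripper over the long carrier. There's plenty of time left, so I'll use finer lowering steps.

```bash
sed -i 's/np.arange(.0115,.0054,-.0015)/np.arange(.0105,.0054,-.0007)/; s/speed=.02)/speed=.01)/' kit.py; python3 - <<'E'
from kit import *
place("tin"); pick("salt")
import cv2
g=r.snapshot("scene")["frame"][:,:,::-1]
w=r.snapshot("wrist")["frame"][:,:,::-1]
c=lambda m,k:cv2.resize(m,None,fx=k,fy=k,interpolation=2)
cv2.imwrite("pics/t4.png",np.hstack([c(g[150:400,130:430],1.2),c(w,.625)]))
E
```

```text
low t27.0 tcp [0.451  0.2116 0.2318] open 0.0657 gf 35.0 F [ 0.3 -0.4 -4.2]
down z=0.0077 dF [-0.9 -0.4  6.4] t28.4 tcp [0.4508 0.2115 0.2264] open 0.0657 gf 35.0 F [-0.6 -0.9  2.2]
open t28.9 tcp [0.4508 0.2115 0.2257] open 0.0876 gf 0.0 F [-0.3 -0.2  0.1]
clear t30.0 tcp [0.4507 0.2115 0.3566] open 0.0879 gf 0.0 F [-1.5 -0.2 -0.3]
above t31.4 tcp [ 0.5675 -0.1288  0.3805] open 0.0878 gf 0.0 F [-0.9  0.4 -0.1]
grip t33.6 tcp [ 0.5675 -0.1298  0.241 ] open 0.0334 gf 11.4 F [ 0.9 -0.3 -0.3]
lift t34.9 tcp [ 0.5675 -0.1298  0.3794] open 0.0329 gf 11.4 F [-0.1 -0.3 -2.2]
```

View pics/t4.png

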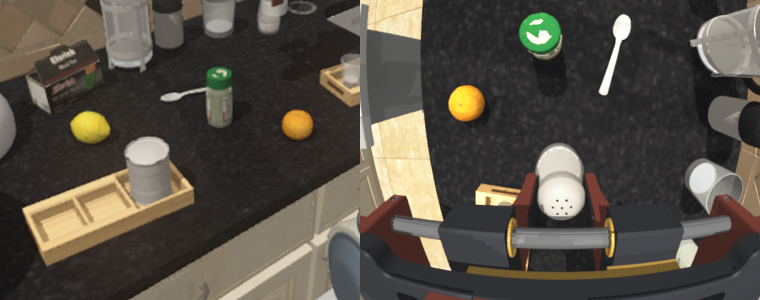

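The tin stands in its well at crop (150,170), and the salt shaker is held by its cap and looks upright. Placing the salt and picking the spice jar come next.

```bash
python3 - <<'E'
from kit import *
carry("salt"); 
import cv2
g0=r.snapshot("scene")["frame"][:,:,::-1]
place("salt"); pick("spice")
g=r.snapshot("scene")["frame"][:,:,::-1]
c=lambda m,k:cv2.resize(m,None,fx=k,fy=k,interpolation=2)
cv2.imwrite("pics/t5.png",np.hstack([c(g0[100:380,130:360],1.7),c(g[100:380,130:360],1.7)]))
E
```

```text
over t36.6 tcp [0.4591 0.2905 0.3809] open 0.0333 gf 11.4 F [ 0.3  0.3 -1.3]
low t38.0 tcp [0.4587 0.2912 0.2548] open 0.0336 gf 11.4 F [ 0.2 -0.3 -0.9]
down z=0.0070 dF [-1.5 -0.6  5.6] t39.7 tcp [0.4587 0.2912 0.2489] open 0.0333 gf 11.8 F [-1.3 -0.9  4.7]
open t40.7 tcp [0.4586 0.2911 0.248 ] open 0.0878 gf 0.0 F [ 0.6 -0.  -0.5]
clear t41.7 tcp [0.4586 0.2912 0.3796] open 0.0874 gf 0.0 F [-1.  -0.7 -0.2]
above t42.9 tcp [0.5444 0.0055 0.3673] open 0.0876 gf 0.0 F [-0.1  0.1 -0.1]
grip t44.9 tcp [0.5445 0.0047 0.228 ] open 0.0460 gf 15.0 F [-1.5  0.8 -0.2]
lift t46.2 tcp [0.5444 0.0047 0.3664] open 0.0456 gf 15.0 F [-0.7  0.4 -1.1]
```

View pics/t5.png

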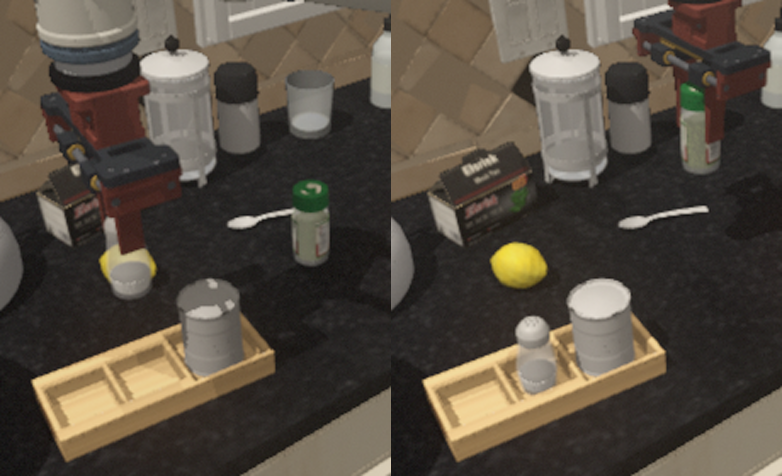

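The salt stands in the middle well at (535,355) and the tin is upright beside it. The spice jar is lifted and hangs straight.

```bash
python3 - <<'E'
from kit import *
carry("spice"); place("spice")
r.move_joints([-68.852,5.22,70.514,0,104.267,-3.249]); st("home")
import cv2
g=r.snapshot("scene")["frame"][:,:,::-1]; t=r.snapshot("top")["frame"][:,:,::-1]
c=lambda m,k:cv2.resize(m,None,fx=k,fy=k,interpolation=2)
cv2.imwrite("pics/t6.png",np.vstack([c(g[160:380,130:450],1.6)[:, :512],c(t[140:345,60:540],512/480)]))
E
```

```text
over t47.6 tcp [0.4659 0.36   0.3678] open 0.0462 gf 15.0 F [-0.2 -0.4 -1.5]
low t49.1 tcp [0.4656 0.3609 0.2419] open 0.0458 gf 15.0 F [-0.1 -0.5 -1.5]
down z=0.0077 dF [ 0.1 -0.5  1.6] t50.5 tcp [0.4654 0.3609 0.236 ] open 0.0459 gf 15.0 F [ 0.  -0.9  0.1]
open t51.3 tcp [0.4654 0.3608 0.2357] open 0.0879 gf 0.0 F [-0.5  0.7 -0.4]
clear t52.4 tcp [0.4654 0.3608 0.3665] open 0.0878 gf 0.0 F [ 0. -0. -1.]
home t55.6 tcp [ 0.2485 -0.5461  0.4046] open 0.0881 gf 0.0 F [-0.5  0.   0.1]
```

View pics/t6.png

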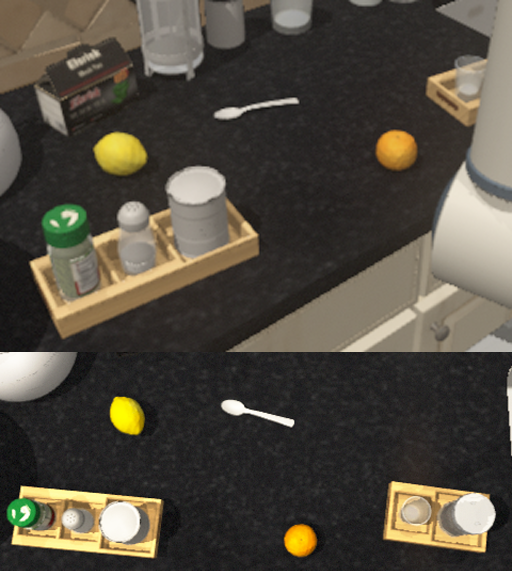

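All five things stand upright in their wells, and the mandarin (300,540) and the spoon (258,413) are where they were. Nothing touches the robot, so I'm handing in.

```bash
python3 -c "
from station import r
print(r.hand_in())"
```

```text
the job is handed in; nothing more can be done
None
```

Both kits are made up and the job is handed in: all five items stand upright in their wells at about 56 s of the 128 s limit, shot glass before the jar, with the mandarin and teaspoon left where they were.

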